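# Drift an eccentric bush out of a link arm

## Robot

A 7-joint arm with a two-finger parallel gripper is mounted at the origin on the work surface. World frame = base frame: x ahead of the robot, y to its left, z up, the work surface at z = 0. Lengths are in m, angles in rad, forces in N, time in s.
With the tool pointing down it reaches from about 0.425 to 0.925 m from the base axis. Payload 6.8 kg.
Tool frame: the origin (TCP) lies on the mounting face of the last link; the fingertips stand 173 mm ahead of it and the grasp point (between the pads) lies 155 mm ahead of it (grip_point_offset is the distance from the TCP to the grasp point, in m); x points along the fingers, z is the direction in which the jaws open and shut, and the axes are right-handed (so a half turn about x gives the same grasp; the last joint's range is limited). The gripper opens to 85 mm and grips with 20 to 120 N. Pads are 22 mm wide; open, the fingers measure 114 mm over their backs; the gripper's body (76 mm by 85 mm) begins 54 mm behind the grasp point. The pads swing forward as they close: fully open they stand 13 mm farther back than shut.
Start: joints at [-1.448, 0.477, 0.022, 1.555, -0.011, 1.109, -0.083], TCP at [0.154, 0.657, 0.405] pointing down, gripper open.
Joint ranges: [-2.96, 2.96], [-0.34, 2.1], [-1.41, 1.46], [0.24, 2.44], [-1.37, 4.51], [0.17, 1.92], [-2.96, 2.96]. Speed limits (rad/s): [2.39, 2.39, 3.14, 3.14, 3.14, 3.14, 3.14].

## Interface

Orientations are given as a rotation vector (axis times angle).
In Python, from bench import * gives the robot as it stands. The module is installed in compiled form; this text tells all that it offers.
- The arm moves only by the tool servo_tool, never from a script. Its argument "motion" is a list of rows, each a list of 5 numbers: the shift along the tool's x, y, z in m, then the turn about the tool's x in degrees, then the gripper command: -1 is fully open, 1 is shut, values between are in proportion. In form: [[dx, dy, dz, turn, fingers], ...]. A call has 1 to 8 rows; each row is the pose to reach, as a shift and turn from the pose measured when the call began, along the tool's axes at that moment; what a row does not reach only later rows make up. A row lasts 1/10 s, in which the tool goes at most 50 mm and 8.59 degrees, less where a joint would pass 70% of its speed; a pose out of reach is approached as far as the arm can. A call with a gripper value outside its range is refused whole. The fingers move at their own pace and stop on an object; "force" is the grip in N (left out, the last holds). Time passes only in rows, so rows that repeat a pose let the fingers close. It gives the time, the measured TCP pose, the force and the opening at its end, in the units of the state.
- get_obs(): the state, without advancing time (a new reading comes with each control period).
- grab_frame(name): name is "scene" or "top" or "wrist"; returns the picture (384x512x3 uint8, red, green, blue); there is no depth.
- camera_params(name): a dict with "mtx" (3x3 intrinsics, pixels), "world_to_cam" (4x4, takes a point from world to camera coordinates); the wrist camera has in their place "T_tool_cam" (4x4, takes a point from camera to tool coordinates, whose origin is the TCP and whose axes are the tool frame's). Camera axes: x right, y down, z forward; pixel columns grow to the right and rows downward; lengths in m; the calibration is good to about 2 mm. The wrist camera is an equidistant fisheye: a pixel r from the principal point sees the ray r / f radians off the axis. A picture is of the moment at which its call begins: read the wrist's pose just before it. camera_params takes no time and is no camera call.
- hand_in(): hands the job in, once; it reports no verdict.
The state is a dict: "clock": time; "joints": joint angles; "qvel": joint speeds; "tau": joint torques, N m; "tcp_pos": TCP position; "orientation": TCP orientation; "contact_force": force on the tool from outside, world axes, zero at the start; "moment": the same for the moment, N m; "grip_width": finger opening in m.
Only numpy, scipy, OpenCV 4.12 (cv2) and the standard library are available. Lean on these libraries where they do the work, as an engineer would, in place of code of your own. Each camera call takes 0.05 s, during which the arm holds its last target. There are 200 camera calls.

## Task

Drive the old bronze bush down and out of the eye of the link arm in the vice, using the drift from the rack that fits it, so that the bush drops into the dish below. First feel lightly (under 18 N) for the bush's off-centre bore until the drift's nose is right in it, and only then push steadily until the bush comes out at the bottom with the drift through the eye, never pressing with more than 35 N. Then draw the drift up and hang it back, fully down, in the rack hole it came from, leaving the other two drifts where they hang.

Things in the scene. Friction and masses are not known exactly. Their poses are not given: they have to be found in the camera images.
- drift_grip (a point): drift that fits, plain steel, hanging upright in a rack hole, 124 mm long. Point on its axis in the round handle (24 mm dia, 52 mm long), 100 mm above the nose's end, 28 mm above the collar's top, 24 mm below the top; z up. Below the handle: collar 38 mm dia, 6 mm thick, resting on the rack plate; body 18 mm dia, 54 mm long, that passes the eye with 4 mm play all round; nose
- drift_nose (a point): centre of the flat lower end of that drift. The nose is 12 mm dia and 12 mm long, square-ended with hardly any chamfer; the shoulder above it is what pushes on the bush
- drift_thin_grip (a point): thin drift in the rack, a plain 9 mm rod under the same collar, handle 18 mm dia; too thin, it slips through the bush. Point in its handle, 100 mm above its lower end
- drift_wide_grip (a point): wide drift in the rack, nose 18 mm and body 28 mm dia, handle 28 mm dia; too wide for the eye. Point in its handle, 100 mm above its lower end
- bush_mid (a point): old eccentric bronze bush stuck in the eye, 26 mm dia, 26 mm long. Point half-way up on the axis of its outside; its top is 13 mm higher, 2 to 4 mm inside the eye. Its 14 mm bore is off-centre by design: bore axis 3.5 mm from this point, to a different side each time, to be felt or seen. Press fit: it takes 20 to 25 N to push down; it falls free when its top is about 6 mm above the eye's lower face
- eye_top (a point): centre of the upper face of the link arm's eye, a welded steel ring 42 mm outside dia, 34 mm high, upright, with a plain 26.6 mm bore right through, nothing below but the dish. About 164 mm above the table
- link: steel link arm clamped flat in the blue bench vice (fixed): a bar 40 mm wide, 10 mm thick, with the eye overhanging the end of the jaws. Origin: centre of the eye's lower face, 34 mm below eye_top; z up, y along the bar away from the vice. Jaws and bar lie 12 to 14 mm lower than the eye's top
- dish: round stainless parts dish, 104 mm across and 36 mm high, held to the steel table by its magnet below the eye. Origin: centre of its underside
- rack: grey sheet-metal rack (fixed), 66 by 226 mm, top plate 85 mm above the table with three 31 mm holes in a row along its y axis, 70 mm apart, the middle one above the origin, which is on the table. The three drifts hang in it by their collars, in any order
Things that resemble listed ones, but are neither listed nor needed, are in the scene too. Leave any green look-alike of the part that bears drift_grip alone.

How it is judged:
By the outcome, as a careful person would: the job done as asked, in the order asked, and still so for the second after the job is handed in, with the robot touching nothing.
It also fails if it takes over 72 s, if anything falls off the work surface, if the arm or the gripper's body presses on something with over 40 N, if the wrist force passes 120 N, or if a joint passes its speed limit or range.

## Working session

There is one attempt and no reset: what is moved stays moved. The work goes in short steps, Python scripts to look and compute and a tool call to move; the robot and the scene stay as the last step left them, time stands still between calls to the robot, and variables do not carry over. Pictures are saved under pics/ and viewed, about 8 in all and at most 12, crops included, and the job is handed in when it is done.

Besides the shell and the picture viewer there is one more tool, called as a command line: name --pt "numbers of a row" for each row, then --argument value for the rest. servo_tool: Moves the arm, as the interface text tells. Its arguments: {"type":"object","properties":{"motion":{"type":"array","items":{"type":"array","items":{"type":"number"}}},"force":{"type":"number"}},"required":["motion"]}

```bash
mkdir -p pics
cat > h.py <<'E'
from bench import *
import numpy as np, cv2
from scipy.spatial.transform import Rotation as R
def proj(n,P):
    c=camera_params(n); M=np.array(c["world_to_cam"]); p=M[:3,:3]@np.array(P)+M[:3,3]; u=np.array(c["mtx"])@p; return u[:2]/u[2]
def ray(n,uv):
    c=camera_params(n); M=np.array(c["world_to_cam"]); d=np.linalg.inv(np.array(c["mtx"]))@[uv[0],uv[1],1]
    return -M[:3,:3].T@M[:3,3], M[:3,:3].T@d
def onz(n,uv,z):
    o,d=ray(n,uv); return o+d*(z-o[2])/d[2]
def wray(uv,obs):
    c=camera_params("wrist"); K=np.array(c["mtx"]); T=np.array(c["T_tool_cam"])
    a=np.array([(uv[0]-K[0,2])/K[0,0],(uv[1]-K[1,2])/K[1,1]]); r=np.linalg.norm(a)
    d=np.array([*(a/r*np.sin(r) if r>0 else a),np.cos(r)])
    Rt=R.from_rotvec(obs["orientation"]).as_matrix()
    return np.array(obs["tcp_pos"])+Rt@T[:3,3], Rt@T[:3,:3]@d
def wonz(uv,z,obs):
    o,d=wray(uv,obs); return o+d*(z-o[2])/d[2]
def wproj(P,obs):
    c=camera_params("wrist"); K=np.array(c["mtx"]); T=np.array(c["T_tool_cam"])
    Rt=R.from_rotvec(obs["orientation"]).as_matrix()
    p=T[:3,:3].T@(Rt.T@(np.array(P)-obs["tcp_pos"])-T[:3,3]); r=np.arctan2(np.hypot(p[0],p[1]),p[2]); k=p[:2]/np.hypot(p[0],p[1])*r
    return K[0,0]*k[0]+K[0,2],K[1,1]*k[1]+K[1,2]
E
python3 - <<'E'
from h import *
o=get_obs(); print(o); print(R.from_rotvec(o["orientation"]).as_matrix().round(3))
for n in("scene","top","wrist"):
    im=grab_frame(n); cv2.imwrite(f"pics/{n}0.png",im[...,::-1]); print(n,camera_params(n))
a=cv2.imread("pics/scene0.png");b=cv2.imread("pics/top0.png")
cv2.imwrite("pics/both0.png",cv2.resize(np.vstack([a,b]),(450,675))[:, :] if 0 else cv2.resize(np.hstack([a,b]),(800,300)))
E
```

```text
{'clock': 0.0, 'joints': array([-1.44809643,  0.47779884,  0.0223419 ,  1.55644747, -0.01150277,
        1.10931577, -0.0830981 ]), 'qvel': array([-0.00121302, -0.00049857, -0.00045446, -0.00102102, -0.00165118,
       -0.00109096,  0.0020033 ]), 'tau': array([-6.75378615e-04, -5.96465242e+01,  1.60764221e+00, -2.81180942e+01,
        1.24591507e-02,  9.49209498e-03, -3.58576273e-06]), 'tcp_pos': array([0.15433948, 0.65683317, 0.403728  ]), 'orientation': array([-1.03877487,  1.31095859,  1.03669178]), 'contact_force': array([-0.21781253, -0.95377936, -0.79383438]), 'moment': array([-0.01612001,  0.005445  , -0.02435872]), 'grip_width': 0.08558378111343554}
[[-0.    -0.973  0.229]
 [-0.002  0.229  0.973]
 [-1.    -0.    -0.002]]
scene {'mtx': array([[346.48441797,   0.        , 258.00332182],
       [  0.        , 346.48441797, 191.21648877],
       [  0.        ,   0.        ,   1.        ]]), 'world_to_cam': array([[ 0.01024132,  0.99992761,  0.00631534, -0.14934655],
       [ 0.79583931, -0.00432687, -0.60549242, -0.32533672],
       [-0.60542127,  0.01122704, -0.79582601,  1.0526
[... 323 characters left out ...]
0.97227416, -0.01618503, -0.23328309,  0.53032919],
       [ 0.23322366,  0.00549343, -0.9724076 ,  0.74298467],
       [ 0.        ,  0.        ,  0.        ,  1.        ]])}
wrist {'mtx': array([[297.31863964,   0.        , 255.06898353],
       [  0.        , 297.31863964, 191.98353326],
       [  0.        ,   0.        ,   1.        ]]), 'T_tool_cam': array([[-8.14288868e-05, -3.23292544e-01,  9.46299067e-01,
         3.11461507e-02],
       [-5.14790284e-04, -9.46298931e-01, -3.23292542e-01,
         8.35142383e-02],
       [ 9.99999864e-01, -5.13470917e-04, -8.93717919e-05,
         1.49388729e-04],
       [ 0.00000000e+00,  0.00000000e+00,  0.00000000e+00,
         1.00000000e+00]])}
```

View pics/top0.png

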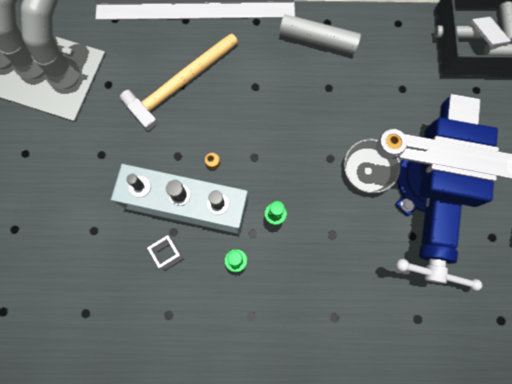

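View pics/scene0.png

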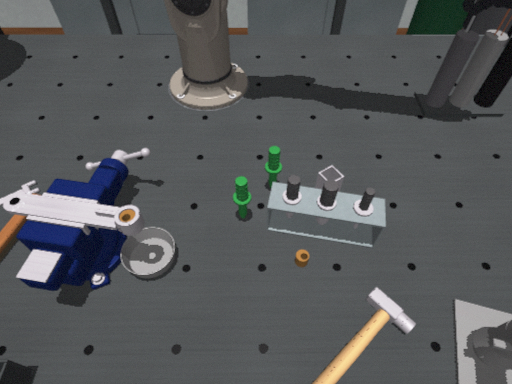

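The top view shows three drifts in the rack at about (133,182), (176,190) and (216,200). Two green look-alikes are off the rack, at (276,213) and (236,261). The eye is at (394,141), and the loose bush at (212,160) is a decoy. Next I'll enlarge and measure the drifts.

Run:
```python
from h import *
a=cv2.imread("pics/scene0.png");b=cv2.imread("pics/top0.png")
c1=cv2.resize(a[165:225,255:395],(800,343),interpolation=cv2.INTER_CUBIC)
c2=cv2.resize(b[155:240,100:260],(452,240),interpolation=cv2.INTER_CUBIC)
c3=cv2.resize(b[122:162,372:420],(288,240),interpolation=cv2.INTER_CUBIC)
cv2.imwrite("pics/crop1.png",np.vstack([c1,np.hstack([c2,c3,np.zeros((240,60,3),np.uint8)])]))
for uv in((134,180),(175,188),(215,198)): print("handle top z~.143",onz("top",uv,.137).round(3))
for uv in((113,204),(240,231),(247,190),(122,166)): print("rack corner",onz("top",uv,.085).round(3))
print("eye",onz("top",(394,141),.164).round(3),onz("scene",(127,215),.164).round(3))
for uv in((293,181),(329,186),(370,190)): print("handle top scene",onz("scene",uv,.137).round(3))
```

```text
handle top z~.143 [0.515 0.343 0.137]
handle top z~.143 [0.502 0.275 0.137]
handle top z~.143 [0.487 0.21  0.137]
rack corner [0.484 0.39  0.085]
rack corner [0.441 0.17  0.085]
rack corner [0.513 0.16  0.085]
rack corner [0.552 0.38  0.085]
eye [ 0.579 -0.075  0.164] [ 0.582 -0.073  0.164]
handle top scene [0.49  0.209 0.137]
handle top scene [0.502 0.275 0.137]
handle top scene [0.512 0.349 0.137]
```

View pics/crop1.png

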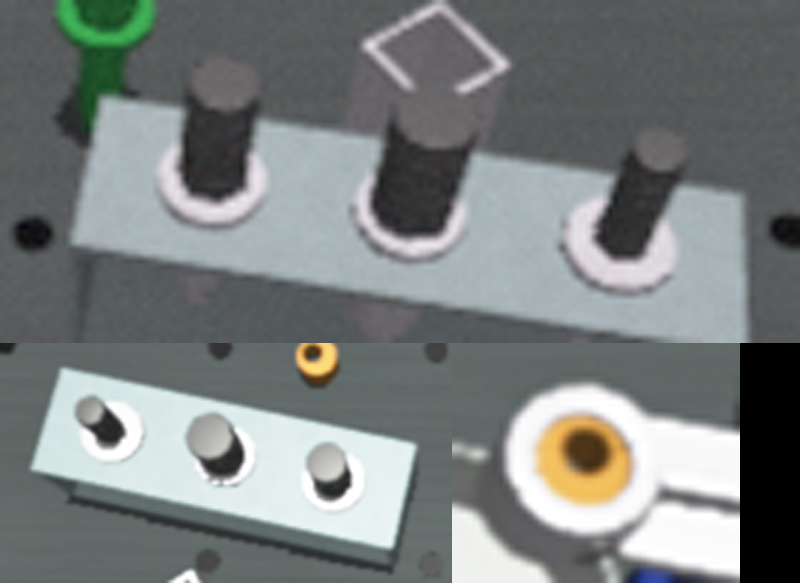

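In the scene crop the handles run left, middle, right as medium, thick, thin, with widths of about 65:85:48 ≈ 24:28:18. The fitting drift is therefore the one at scene (293,185) / top (216,200), world about (0.487, 0.21). The middle one is wide and the right one thin. In the eye crop the bore looks off-centre towards +x. I'll move above the drift and turn 90° so the jaws open across the row.

servo_tool --pt "0 -0.032 -0.027 7.5 -1" --pt "0 -0.064 -0.054 15 -1" --pt "0 -0.096 -0.081 22.5 -1" --pt "0 -0.128 -0.108 30 -1" --pt "0 -0.16 -0.135 37.5 -1" --pt "0 -0.192 -0.162 45 -1" --pt "0 -0.224 -0.188 52.5 -1" --pt "0 -0.256 -0.215 60 -1"

```text
clock: 0.95
tcp_pos: [0.3551, 0.3875, 0.4042]
orientation: [-0.227, 1.56, 0.225]
contact_force: [0.8, -0.6, 0.4]
grip_width: 0.0854
```

```bash
cat >> h.py <<'E'
def todo(P,obs=None,yaw=None):
    o=obs or get_obs(); Rt=R.from_rotvec(o["orientation"]).as_matrix()
    d=Rt.T@(np.array(P)-o["tcp_pos"]); print("t",round(o["clock"],2),"tcp",np.round(o["tcp_pos"],4),"tool d",d.round(4),"zdir",Rt[:,2].round(3),"xdir",Rt[:,0].round(3),"F",np.round(o["contact_force"],1),"j",np.round(o["joints"],2),"w",round(o["grip_width"],4)); return d
E
python3 - <<'E'
from h import *
todo([.487,.208,.374])
E
```

```text
t 0.95 tcp [0.3551 0.3875 0.4042] tool d [ 0.0304 -0.2095  0.0756] zdir [ 0.959  0.284 -0.001] xdir [-0.    -0.001 -1.   ] F [ 0.8 -0.6  0.4] j [-1.22  0.23  0.32  1.93 -0.09  0.99 -0.57] w 0.0854
```

servo_tool --pt "0.005 -0.035 0.013 5 -1" --pt "0.01 -0.07 0.026 10 -1" --pt "0.015 -0.105 0.038 15 -1" --pt "0.02 -0.14 0.05 20 -1" --pt "0.025 -0.175 0.063 25 -1" --pt "0.03 -0.2095 0.0756 29 -1" --pt "0.03 -0.2095 0.0756 29 -1"

```text
clock: 1.65
tcp_pos: [0.4891, 0.203, 0.3741]
orientation: [0.176, 1.562, -0.182]
contact_force: [-0.4, 0.0, 0.5]
grip_width: 0.0856
```

Run:
```python
from h import *
o=get_obs(); todo([.487,.208,.374],o)
cv2.imwrite("pics/w1.png",grab_frame("wrist")[...,::-1])
print("pred top centre",wproj([.487,.208,.143],o))
```

```text
t 1.65 tcp [0.4891 0.203  0.3741] tool d [ 0.0001  0.0044 -0.0032] zdir [ 0.974 -0.226  0.001] xdir [ 0.    -0.004 -1.   ] F [-0.4  0.   0.5] j [-0.94  0.29  0.52  1.96 -0.18  0.93 -0.56] w 0.0856
pred top centre (np.float64(250.4248339946316), np.float64(205.07919928362597))
```

View pics/w1.png

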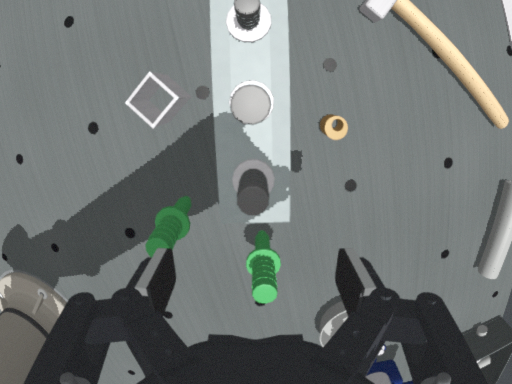

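Run:
```python
from h import *
o=get_obs()
im=cv2.imread("pics/w1.png"); g=cv2.cvtColor(im,cv2.COLOR_BGR2GRAY)
print(g[180:218:4,236:272].astype(int))
print(g[150:225:2,253])
for uv,z in(((254,178),.091),((253,204),.143)): print(wonz(uv,z,o).round(4))
```

```text
[[156 155 144 118  78  66  66  66  69  69  67  64  68  68  65  67  68  69
   69  69  68  64  66  66  70  69  70  69  63  69  90 130 152 153 154 153]
 [155 151 133  83  67  63  64  68  67  72  69  69  69  71  71  73  72  71
   69  69  71  66  69  70  69  72  67  63  66  63  71 101 136 152 154 153]
 [151 134  88  73  68  67  69  70  78  81  88  92  87  86  86  87  87  88
   86  88  88  87  87  87  81  76  71  69  64  64  70  84 123 149 150 147]
 [125 100  72  72  76  84  84  82  81  84  86  84  85  85  84  88  84  85
   84  83  84  85  82  82  84  83  84  83  86  78  71  70  97 127 133 129]
 [114  85  81  81  83  86  82  83  83  85  86  87  83  84  83  85  86  84
   82  85  88  86  84  85  82  84  86  84  85  85  83  78  79 109 128 130]
 [120  96  84  85  83  80  85  86  82  84  85  84  82  85  86  82  84  85
   84  85  85  85  83  86  86  82  86  84  85  84  82  81  97 119 130 130]
 [119  94  84  85  82  81  81  82  81  81  85  81  84  83  82  84  83  83
   83  84  81  84  85  81  86  83  85  79  80  82  83  85  98 123 129 127]
 [128 127 124 110  94  85  83  83  79  85  85  80  85  83  82  83  81  82
   84  84  85  84  81  81  82  81  82  88  79  90 111 127 134 166 199 212]
 [129 129 130 130 129 127 118 107  94  85  86  82  82  84  80  84  84  82
   80  84  83  83  82  85  97 108 124 169 202 212 215 214 214 216 215 216]
 [133 134 133 133 133 135 132 132 133 131 130 131 127 129 129 131 129 131
  137 167 189 191 190 193 203 214 215 215 213 214 212 213 213 213 214 215]]
[133 131 128 128 132 150 158 158 154 125  68  69  71  67  69  69  71  71
  81  88  82  85  84  84  81  85  84  83  83  82  81  82  86 131 149 212
 183  81]
[0.489  0.2152 0.091 ]
[0.4876 0.2112 0.143 ]
```

Run:
```python
from h import *
o=get_obs()
g=cv2.cvtColor(cv2.imread("pics/w1.png"),cv2.COLOR_BGR2GRAY).astype(int)
m=((g>76)&(g<95)).astype(np.uint8); m[:183]=0;m[218:]=0;m[:,:230]=0;m[:,275:]=0
n,l,s,c=cv2.connectedComponentsWithStats(cv2.morphologyEx(m,cv2.MORPH_OPEN,np.ones((3,3),np.uint8)))
i=1+np.argmax(s[1:,4]); print(s[i],c[i])
p=wonz(c[i],.143,o);print(p.round(4)); todo([p[0],p[1],.274])
```

```text
[237 186  32  29 707] [252.4115983  199.97029703]
[0.4879 0.2143 0.143 ]
t 1.7 tcp [0.488  0.2055 0.3741] tool d [ 0.1001  0.0088 -0.0021] zdir [ 0.975 -0.222  0.   ] xdir [-0.    -0.003 -1.   ] F [-0.3  0.7 -1.1] j [-0.94  0.29  0.52  1.96 -0.18  0.93 -0.56] w 0.0853
```

servo_tool --pt "0.02 0.0065 -0.001 0 -1" --pt "0.045 0.0065 -0.001 0 -1" --pt "0.07 0.0065 -0.001 0 -1" --pt "0.09 0.0065 -0.001 0 -1" --pt "0.1 0.0065 -0.001 0 -1" --pt "0.1 0.0065 -0.001 0 -1"

```text
clock: 2.3
tcp_pos: [0.4876, 0.2125, 0.273]
orientation: [0.171, 1.566, -0.178]
contact_force: [0.3, -0.7, -0.4]
grip_width: 0.0853
```

Run:
```python
from h import *
o=get_obs(); todo([.4885,.212,.274],o)
im=grab_frame("wrist")[...,::-1]; s=grab_frame("scene")[...,::-1]
cv2.imwrite("pics/w2.png",np.hstack([im[120:384,100:420],cv2.resize(s[110:250,210:410],(400,264))]))
```

```text
t 2.3 tcp [0.4876 0.2125 0.273 ] tool d [-0.001  -0.0003  0.001 ] zdir [ 0.975 -0.22  -0.002] xdir [-0.003 -0.004 -1.   ] F [ 0.3 -0.7 -0.4] j [-0.89  0.45  0.45  2.03 -0.28  0.72 -0.48] w 0.0853
```

View pics/w2.png

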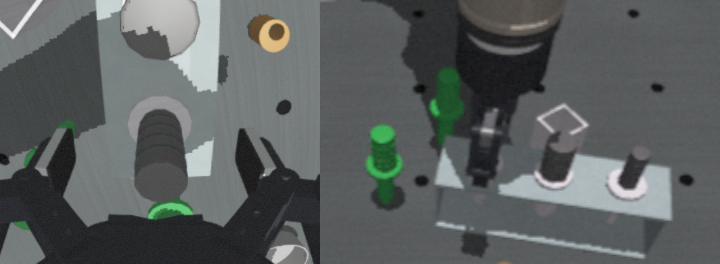

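Run:
```python
from h import *
o=get_obs(); print(wonz((261,298),.143,o).round(4), wproj([.4885,.212,.143],o), wproj([.4885,.212,.119],o))
```

```text
[0.4912 0.2128 0.143 ] (np.float64(255.25544377938843), np.float64(300.3455501629821)) (np.float64(255.23455781006965), np.float64(269.79803529225467))
```

servo_tool --pt "0 0 0 0 0.6" --pt "0 0 0 0 0.6" --pt "0 0 0 0 0.8" --pt "0 0 0 0 1" --pt "0 0 0 0 1" --pt "0 0 0 0 1" --pt "0 0 0 0 1" --pt "0 0 0 0 1" --force 70

```text
clock: 3.2
tcp_pos: [0.4888, 0.2124, 0.2752]
orientation: [0.174, 1.563, -0.176]
contact_force: [-0.7, -0.8, 6.3]
grip_width: 0.023
```

servo_tool --pt "-0.01 0 0 0 1" --pt "-0.03 0 0 0 1" --pt "-0.055 0 0 0 1" --pt "-0.08 0 0 0 1" --pt "-0.11 0 0 0 1" --pt "-0.14 0 0 0 1" --pt "-0.17 0 0 0 1" --pt "-0.17 0 0 0 1"

```text
clock: 4.0
tcp_pos: [0.4897, 0.2124, 0.4492]
orientation: [0.178, 1.558, -0.173]
contact_force: [-0.2, 0.0, -2.2]
grip_width: 0.0227
```

Run:
```python
from h import *
todo([.560,0.06,.445])
```

```text
t 4.0 tcp [0.4897 0.2124 0.4492] tool d [ 0.0043 -0.1331  0.1024] zdir [ 0.975 -0.222  0.005] xdir [ 0.006  0.002 -1.   ] F [-0.2  0.  -2.2] j [-0.99  0.21  0.54  1.87 -0.12  1.09 -0.62] w 0.0227
```

servo_tool --pt "0 -0.015 0.006 0 1" --pt "0 -0.045 0.02 0 1" --pt "0 -0.08 0.036 0 1" --pt "0 -0.12 0.053 0 1" --pt "0 -0.16 0.071 0 1" --pt "0 -0.2 0.089 0 1" --pt "0 -0.235 0.105 0 1" --pt "0 -0.25 0.112 0 1"

```text
clock: 4.8
tcp_pos: [0.5423, -0.0618, 0.4478]
orientation: [0.181, 1.559, -0.18]
contact_force: [-0.5, -0.4, -2.2]
grip_width: 0.0228
```

Run:
```python
from h import *
todo([.563,-0.153,.447])
```

```text
t 4.8 tcp [ 0.5423 -0.0618  0.4478] tool d [ 0.0009 -0.0841  0.0409] zdir [ 0.974 -0.228  0.004] xdir [ 0.004  0.    -1.   ] F [-0.5 -0.4 -2.2] j [-0.57  0.26  0.7   1.85 -0.18  1.09 -0.04] w 0.0228
```

servo_tool --pt "0 -0.02 0.01 0 1" --pt "0 -0.05 0.025 0 1" --pt "0 -0.075 0.036 0 1" --pt "0 -0.084 0.041 0 1" --pt "0 -0.084 0.041 0 1" --pt "0 -0.084 0.041 0 1"

```text
clock: 5.4
tcp_pos: [0.5628, -0.1522, 0.4469]
orientation: [0.181, 1.561, -0.18]
contact_force: [-0.9, 0.1, -2.2]
grip_width: 0.0227
```

Run:
```python
from h import *
o=get_obs(); todo([.563,-0.153,.447],o)
im=grab_frame("wrist")[...,::-1]; cv2.imwrite("pics/w3.png",im)
u=wproj([.579,-.075,.164],o); print(u); u=np.int32(u)
c=cv2.resize(im[u[1]-50:u[1]+50,u[0]-50:u[0]+50],(400,400),interpolation=cv2.INTER_CUBIC)
cv2.imwrite("pics/w3b.png",np.hstack([c,cv2.resize(im,(400,300))[np.r_[0:300,np.zeros(100,int)]]]))
```

```text
t 5.4 tcp [ 0.5628 -0.1522  0.4469] tool d [-0.0001 -0.0008  0.0004] zdir [ 0.974 -0.228  0.002] xdir [ 0.002  0.001 -1.   ] F [-0.9  0.1 -2.2] j [-0.4   0.34  0.71  1.77 -0.25  1.12  0.17] w 0.0227
(np.float64(252.51524887510047), np.float64(100.07681666156903))
```

View pics/w3b.png

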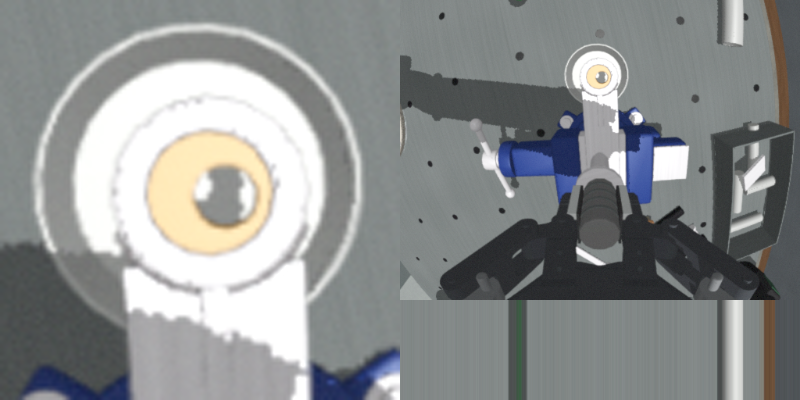

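Run:
```python
from h import *
o=get_obs(); im=cv2.imread("pics/w3.png"); hsv=cv2.cvtColor(im,cv2.COLOR_BGR2HSV)
m=cv2.inRange(hsv,(8,40,80),(30,255,255)); m[:70]=0;m[130:]=0;m[:,:220]=0;m[:,290:]=0
cs,h=cv2.findContours(m,cv2.RETR_CCOMP,cv2.CHAIN_APPROX_NONE)
for c,hh in zip(cs,h[0]):
    if len(c)>15:
        e=cv2.fitEllipse(c); print(e,"hole" if hh[3]>=0 else "outer",[wonz(e[0],z,o).round(4) for z in(.161,.164)])
Rt=R.from_rotvec(o["orientation"]).as_matrix(); t=np.array(o["tcp_pos"])
n=t+Rt@[.256,0,0]; print("nose pred px",wproj(n,o),"collar",wproj(t+Rt@[.190,0,0],o),"top",wproj(t+Rt@[.132,0,0],o))
cv2.imwrite("pics/w3c.png",cv2.resize(im[160:330,170:340],(680,680),interpolation=cv2.INTER_CUBIC)[:600])
```

```text
((254.0203399658203, 97.70232391357422), (29.799501419067383, 30.311201095581055), 86.06883239746094) outer [array([ 0.5808, -0.0727,  0.161 ]), array([ 0.5809, -0.0727,  0.164 ])]
((257.9104919433594, 98.3250732421875), (15.037487030029297, 16.943710327148438), 106.21231842041016) hole [array([ 0.5839, -0.074 ,  0.161 ]), array([ 0.5839, -0.0739,  0.164 ])]
nose pred px (np.float64(255.3191959503392), np.float64(199.82756224796205)) collar (np.float64(255.33622831415738), np.float64(238.04133069634082)) top (np.float64(255.35793219435928), np.float64(299.8033802945249))
```

View pics/w3c.png

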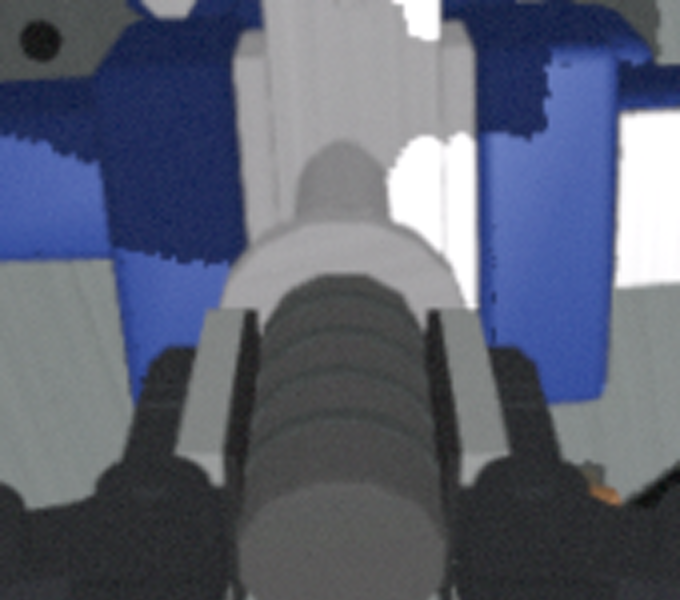

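Run:
```python
from h import *
o=get_obs()
Rt=R.from_rotvec(o["orientation"]).as_matrix(); t=np.array(o["tcp_pos"])
for dy in(0,.001,.002,.003):
  f=lambda x,y:round(wproj(t+Rt@[x,y+dy,0],o)[1],1)
  print(dy,"shoulder front",f(.244,.009),"nose front",f(.256,.006),"collar front",f(.190-.006,.019),"handle top front",f(.132,.012),"back",f(.132,-.012))
```

```text
0 shoulder front 194.2 nose front 192.8 collar front 212.9 handle top front 277.6 back 319.6
0.001 shoulder front 193.0 nose front 191.6 collar front 211.2 handle top front 275.6 back 318.0
0.002 shoulder front 191.7 nose front 190.4 collar front 209.6 handle top front 273.6 back 316.4
0.003 shoulder front 190.5 nose front 189.2 collar front 207.9 handle top front 271.6 back 314.8
```

Seen straight down, the bush centre is at px (254.0,97.7) and the bore at (257.9,98.3), so the bore is about 3.4 mm to the tool's +z side. The drift sits straight in the hand, with its nose about 1 mm to the −y tool side. I'll move over the bore.

Run:
```python
from h import *
todo([.5842,-.0729,.447])
```

```text
t 5.45 tcp [ 0.5629 -0.1516  0.4471] tool d [0.0003 0.0814 0.0029] zdir [ 0.974 -0.227  0.002] xdir [ 0.003  0.001 -1.   ] F [-0.1 -0.1 -2.4] j [-0.4   0.34  0.71  1.77 -0.25  1.12  0.17] w 0.0227
```

servo_tool --pt "0 0.02 0.001 0 1" --pt "0 0.05 0.002 0 1" --pt "0 0.075 0.0025 0 1" --pt "0 0.082 0.003 0 1" --pt "0 0.082 0.003 0 1" --pt "0 0.082 0.003 0 1"

```text
clock: 6.05
tcp_pos: [0.584, -0.0728, 0.4473]
orientation: [0.18, 1.561, -0.179]
contact_force: [-0.2, -0.4, -2.6]
grip_width: 0.0225
```

Run:
```python
from h import *
todo([.5842,-.0729,.424])
```

```text
t 6.05 tcp [ 0.584  -0.0728  0.4473] tool d [ 0.0233 -0.0001  0.0001] zdir [ 0.974 -0.227  0.002] xdir [ 0.002  0.001 -1.   ] F [-0.2 -0.4 -2.6] j [-0.52  0.35  0.69  1.75 -0.24  1.13  0.02] w 0.0225
```

servo_tool --pt "0.008 0 0 0 1" --pt "0.016 0 0 0 1" --pt "0.022 0 0 0 1" --pt "0.025 0 0 0 1" --pt "0.026 0 0 0 1" --pt "0.026 0 0 0 1"

```text
clock: 6.65
tcp_pos: [0.5841, -0.0729, 0.4211]
orientation: [0.18, 1.561, -0.179]
contact_force: [-0.1, 0.8, -2.1]
grip_width: 0.0225
```

servo_tool --pt "0.001 0 0 0 1" --pt "0.002 0 0 0 1" --pt "0.003 0 0 0 1" --pt "0.003 0 0 0 1"

```text
clock: 7.05
tcp_pos: [0.5841, -0.0728, 0.4181]
orientation: [0.18, 1.561, -0.179]
contact_force: [0.2, -0.3, -2.3]
grip_width: 0.0221
```

servo_tool --pt "0.001 0 0 0 1" --pt "0.002 0 0 0 1" --pt "0.002 0 0 0 1"

```text
clock: 7.35
tcp_pos: [0.584, -0.0728, 0.4159]
orientation: [0.18, 1.562, -0.179]
contact_force: [0.7, 0.4, -3.0]
grip_width: 0.0224
```

servo_tool --pt "0.001 0 0 0 1" --pt "0.0015 0 0 0 1" --pt "0.0015 0 0 0 1"

```text
clock: 7.65
tcp_pos: [0.584, -0.0727, 0.4143]
orientation: [0.18, 1.562, -0.179]
contact_force: [-0.3, 0.0, -2.3]
grip_width: 0.0224
```

servo_tool --pt "0.001 0 0 0 1" --pt "0.0015 0 0 0 1" --pt "0.0015 0 0 0 1"

```text
clock: 7.95
tcp_pos: [0.584, -0.0727, 0.4127]
orientation: [0.18, 1.562, -0.179]
contact_force: [-0.2, 0.3, -3.2]
grip_width: 0.0226
```

servo_tool --pt "0.001 0 0 0 1" --pt "0.002 0 0 0 1" --pt "0.002 0 0 0 1"

```text
clock: 8.25
tcp_pos: [0.5839, -0.0727, 0.4105]
orientation: [0.18, 1.562, -0.179]
contact_force: [-0.9, -0.2, -2.5]
grip_width: 0.0224
```

servo_tool --pt "0.001 0 0 0 1" --pt "0.0015 0 0 0 1" --pt "0.0015 0 0 0 1"

```text
clock: 8.55
tcp_pos: [0.5839, -0.0727, 0.4089]
orientation: [0.18, 1.563, -0.179]
contact_force: [0.4, 0.1, -2.7]
grip_width: 0.0225
```

servo_tool --pt "0.001 0 0 0 1" --pt "0.0015 0 0 0 1" --pt "0.0015 0 0 0 1"

```text
clock: 8.85
tcp_pos: [0.5839, -0.0727, 0.4073]
orientation: [0.18, 1.563, -0.179]
contact_force: [-0.1, -0.6, -2.5]
grip_width: 0.0226
```

servo_tool --pt "0.0005 0 0 0 1" --pt "0.001 0 0 0 1" --pt "0.001 0 0 0 1"

```text
clock: 9.15
tcp_pos: [0.5839, -0.0727, 0.4062]
orientation: [0.18, 1.563, -0.179]
contact_force: [0.4, -0.3, -2.7]
grip_width: 0.0224
```

servo_tool --pt "0.0005 0 0 0 1" --pt "0.001 0 0 0 1" --pt "0.001 0 0 0 1"

```text
clock: 9.45
tcp_pos: [0.5839, -0.0727, 0.4051]
orientation: [0.18, 1.563, -0.179]
contact_force: [0.3, -0.9, -2.8]
grip_width: 0.0224
```

servo_tool --pt "0.0005 0 0 0 1" --pt "0.001 0 0 0 1" --pt "0.001 0 0 0 1"

```text
clock: 9.75
tcp_pos: [0.5839, -0.0728, 0.4047]
orientation: [0.18, 1.562, -0.179]
contact_force: [-2.3, 0.7, 4.4]
grip_width: 0.0223
```

The nose slid about 12 mm into the bore with no force, and the shoulder met the bush at about 7 N. Now I push steadily.

servo_tool --pt "0.0005 0 0 0 1" --pt "0.001 0 0 0 1" --pt "0.001 0 0 0 1"

```text
clock: 10.05
tcp_pos: [0.584, -0.073, 0.4046]
orientation: [0.181, 1.562, -0.179]
contact_force: [-3.1, 0.5, 8.7]
grip_width: 0.0226
```

servo_tool --pt "0.0006 0 0 0 1" --pt "0.0012 0 0 0 1" --pt "0.0014 0 0 0 1"

```text
clock: 10.35
tcp_pos: [0.5841, -0.0732, 0.4045]
orientation: [0.182, 1.561, -0.178]
contact_force: [-4.9, 1.7, 14.6]
grip_width: 0.0222
```

servo_tool --pt "0.0014 0 0 0 1" --pt "0.0017 0 0 0 1" --pt "0.002 0 0 0 1"

```text
clock: 10.65
tcp_pos: [0.5842, -0.0736, 0.4043]
orientation: [0.183, 1.561, -0.177]
contact_force: [-5.4, 2.2, 17.0]
grip_width: 0.0227
```

servo_tool --pt "0.0018 0 0 0 1" --pt "0.002 0 0 0 1" --pt "0.0023 0 0 0 1"

```text
clock: 10.95
tcp_pos: [0.5842, -0.0739, 0.404]
orientation: [0.184, 1.56, -0.176]
contact_force: [-6.5, 1.3, 17.8]
grip_width: 0.0224
```

servo_tool --pt "0.002 0.0006 0 0 1" --pt "0.0023 0.001 0 0 1" --pt "0.0025 0.001 0 0 1" --pt "0.0028 0.001 0 0 1"

```text
clock: 11.35
tcp_pos: [0.5842, -0.0737, 0.4032]
orientation: [0.185, 1.56, -0.176]
contact_force: [-8.2, 0.2, 18.5]
grip_width: 0.0224
```

Run:
```python
from h import *
todo([.584,-.0728,.400]); print(get_obs()["moment"])
```

```text
t 11.35 tcp [ 0.5842 -0.0737  0.4032] tool d [ 0.0032  0.0008 -0.0004] zdir [ 0.974 -0.228  0.002] xdir [ 0.004  0.005 -1.   ] F [-8.2  0.2 18.5] j [-0.49  0.39  0.67  1.8  -0.28  1.04  0.06] w 0.0224
[ 0.12796122  2.18008848 -0.04296645]
```

servo_tool --pt "0.002 0.0005 -0.0004 0 1" --pt "0.0025 0.0008 -0.0007 0 1" --pt "0.003 0.0008 -0.0007 0 1" --pt "0.0034 0.0008 -0.0007 0 1" --pt "0.0038 0.0008 -0.0007 0 1"

```text
clock: 11.85
tcp_pos: [0.5838, -0.0737, 0.4015]
orientation: [0.186, 1.559, -0.177]
contact_force: [-5.6, -0.2, 17.3]
grip_width: 0.0226
```

Run:
```python
from h import *
todo([.584,-.0728,.400]); print(get_obs()["moment"])
```

```text
t 11.85 tcp [ 0.5838 -0.0737  0.4015] tool d [ 0.0015  0.0009 -0.    ] zdir [ 0.973 -0.229  0.003] xdir [ 0.005  0.005 -1.   ] F [-5.6 -0.2 17.3] j [-0.49  0.39  0.67  1.81 -0.29  1.03  0.06] w 0.0226
[-0.00750473  1.82829221 -0.04901416]
```

servo_tool --pt "0.0022 0.0006 -0.0004 0 1" --pt "0.0027 0.0008 -0.0004 0 1" --pt "0.0032 0.0008 -0.0004 0 1" --pt "0.0037 0.0008 -0.0004 0 1" --pt "0.0042 0.0008 -0.0004 0 1" --pt "0.0047 0.0008 -0.0004 0 1" --pt "0.0052 0.0008 -0.0004 0 1" --pt "0.0057 0.0008 -0.0004 0 1"

```text
clock: 12.65
tcp_pos: [0.5836, -0.0737, 0.3976]
orientation: [0.187, 1.558, -0.177]
contact_force: [-5.8, -0.0, 16.1]
grip_width: 0.0223
```

servo_tool --pt "0.0022 0.0006 -0.0004 0 1" --pt "0.0027 0.0008 -0.0004 0 1" --pt "0.0032 0.0008 -0.0004 0 1" --pt "0.0037 0.0008 -0.0004 0 1" --pt "0.0042 0.0008 -0.0004 0 1" --pt "0.0047 0.0008 -0.0004 0 1" --pt "0.0052 0.0008 -0.0004 0 1" --pt "0.0057 0.0008 -0.0004 0 1"

```text
clock: 13.45
tcp_pos: [0.5833, -0.0737, 0.3936]
orientation: [0.188, 1.557, -0.178]
contact_force: [-5.1, 0.7, 16.0]
grip_width: 0.0224
```

Run:
```python
from h import *
todo([.584,-.0728,.380]); print(get_obs()["moment"])
```

```text
t 13.45 tcp [ 0.5833 -0.0737  0.3936] tool d [0.0136 0.001  0.0004] zdir [ 0.973 -0.231  0.005] xdir [ 0.006  0.006 -1.   ] F [-5.1  0.7 16. ] j [-0.49  0.4   0.66  1.82 -0.29  1.02  0.06] w 0.0224
[-0.06141279  1.83561024 -0.07055822]
```

servo_tool --pt "0.0022 0.0006 -0.0004 0 1" --pt "0.0027 0.0008 -0.0006 0 1" --pt "0.0032 0.0008 -0.0006 0 1" --pt "0.0037 0.0008 -0.0006 0 1" --pt "0.0042 0.0008 -0.0006 0 1" --pt "0.0047 0.0008 -0.0006 0 1" --pt "0.0052 0.0008 -0.0006 0 1" --pt "0.0057 0.0008 -0.0006 0 1"

```text
clock: 14.25
tcp_pos: [0.583, -0.0738, 0.3896]
orientation: [0.188, 1.556, -0.178]
contact_force: [-4.2, -0.6, 14.9]
grip_width: 0.0222
```

servo_tool --pt "0.0022 0.0006 -0.0004 0 1" --pt "0.0027 0.0008 -0.0006 0 1" --pt "0.0032 0.0008 -0.0006 0 1" --pt "0.0037 0.0008 -0.0006 0 1" --pt "0.0042 0.0008 -0.0006 0 1" --pt "0.0047 0.0008 -0.0006 0 1" --pt "0.0052 0.0008 -0.0006 0 1" --pt "0.0057 0.0008 -0.0006 0 1"

```text
clock: 15.05
tcp_pos: [0.5827, -0.0737, 0.3853]
orientation: [0.189, 1.556, -0.179]
contact_force: [-4.6, -0.8, 11.1]
grip_width: 0.0225
```

Run:
```python
from h import *
todo([.584,-.0728,.380]); print(get_obs()["moment"])
```

```text
t 15.05 tcp [ 0.5827 -0.0737  0.3853] tool d [0.0053 0.0011 0.001 ] zdir [ 0.973 -0.232  0.007] xdir [ 0.008  0.005 -1.   ] F [-4.6 -0.8 11.1] j [-0.48  0.41  0.66  1.83 -0.3   1.    0.07] w 0.0225
[-0.20623623  1.38438253 -0.03927942]
```

servo_tool --pt "0.0018 0.0006 -0.0003 0 1" --pt "0.0023 0.0008 -0.0003 0 1" --pt "0.0028 0.0008 -0.0003 0 1" --pt "0.0033 0.0008 -0.0003 0 1" --pt "0.0038 0.0008 -0.0003 0 1" --pt "0.0043 0.0008 -0.0003 0 1" --pt "0.0048 0.0008 -0.0003 0 1" --pt "0.0053 0.0008 -0.0003 0 1"

```text
clock: 15.85
tcp_pos: [0.5825, -0.0729, 0.3795]
orientation: [0.188, 1.556, -0.179]
contact_force: [0.3, -0.9, -2.6]
grip_width: 0.0225
```

servo_tool --pt "0.0015 0.0006 0 0 1" --pt "0.002 0.0008 0 0 1" --pt "0.0025 0.0008 0 0 1" --pt "0.003 0.0008 0 0 1" --pt "0.0035 0.0008 0 0 1" --pt "0.004 0.0008 0 0 1" --pt "0.0045 0.0008 0 0 1" --pt "0.005 0.0008 0 0 1"

```text
clock: 16.65
tcp_pos: [0.5827, -0.072, 0.3744]
orientation: [0.188, 1.556, -0.179]
contact_force: [0.5, -1.3, -3.2]
grip_width: 0.0226
```

Run:
```python
from h import *
todo([.584,-.0728,.374]); print(get_obs()["moment"])
```

```text
t 16.65 tcp [ 0.5827 -0.072   0.3744] tool d [ 0.0004 -0.0005  0.0014] zdir [ 0.973 -0.232  0.006] xdir [ 0.008  0.005 -1.   ] F [ 0.5 -1.3 -3.2] j [-0.48  0.42  0.65  1.84 -0.31  0.98  0.07] w 0.0226
[-0.63012794  0.12230283 -0.0211032 ]
```

servo_tool --pt "0.002 -0.0006 0 0 1" --pt "0.004 -0.0006 0 0 1" --pt "0.006 -0.0006 0 0 1" --pt "0.008 -0.0006 0 0 1" --pt "0.008 -0.0006 0 0 1"

```text
clock: 17.15
tcp_pos: [0.5826, -0.0723, 0.3661]
orientation: [0.188, 1.557, -0.179]
contact_force: [0.5, 0.7, -2.1]
grip_width: 0.0223
```

Run:
```python
from h import *
todo([.584,-.0728,.374])
s=grab_frame("scene")[...,::-1];t=grab_frame("top")[...,::-1]
cv2.imwrite("pics/c2.png",np.hstack([cv2.resize(s[190:290,70:200],(400,308)),cv2.resize(t[110:210,320:450],(400,308))]))
```

```text
t 17.15 tcp [ 0.5826 -0.0723  0.3661] tool d [-0.0079 -0.0001  0.0015] zdir [ 0.973 -0.232  0.006] xdir [ 0.007  0.005 -1.   ] F [ 0.5  0.7 -2.1] j [-0.47  0.43  0.65  1.85 -0.32  0.96  0.08] w 0.0223
```

View pics/c2.png

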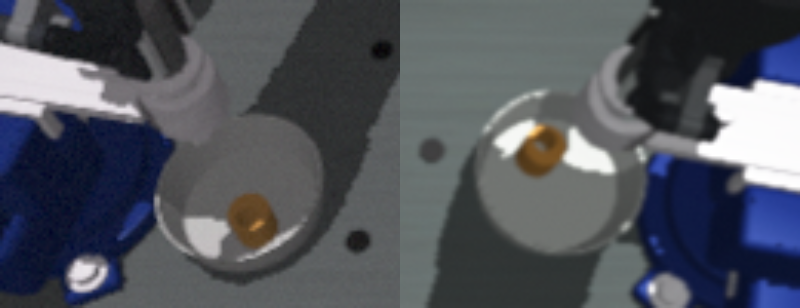

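The bush lies in the dish, at (250,218) in the scene crop and (540,150) in the top crop. Now I draw the drift up.

servo_tool --pt "-0.006 0 0 0 1" --pt "-0.016 0 0 0 1" --pt "-0.028 0 0 0 1" --pt "-0.04 0 0 0 1" --pt "-0.052 0 0 0 1" --pt "-0.066 0 0 0 1" --pt "-0.08 0 0 0 1" --pt "-0.084 0 0 0 1"

```text
clock: 18.05
tcp_pos: [0.5824, -0.0732, 0.4527]
orientation: [0.189, 1.553, -0.178]
contact_force: [0.5, -0.5, -2.9]
grip_width: 0.0224
```

Run:
```python
from h import *
o=get_obs(); todo([.4888,.2124,.450],o)
im=grab_frame("wrist")[...,::-1]; cv2.imwrite("pics/w4.png",im)
cv2.imwrite("pics/w4c.png",cv2.resize(im[160:330,170:340],(600,600),interpolation=cv2.INTER_CUBIC))
```

```text
t 18.05 tcp [ 0.5824 -0.0732  0.4527] tool d [ 0.0032  0.256  -0.1574] zdir [ 0.973 -0.232  0.009] xdir [ 0.011  0.005 -1.   ] F [ 0.5 -0.5 -2.9] j [-0.52  0.34  0.69  1.75 -0.24  1.13  0.02] w 0.0224
```

View pics/w4c.png

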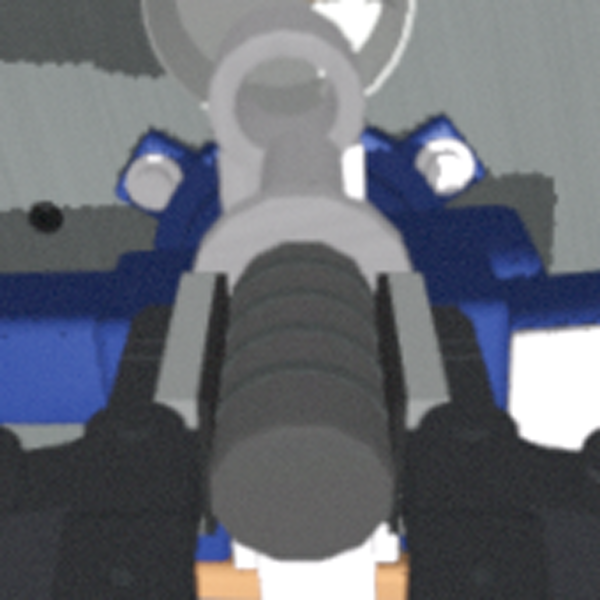

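servo_tool --pt "0 0.015 -0.01 0 1" --pt "0 0.045 -0.028 0 1" --pt "0 0.08 -0.05 0 1" --pt "0 0.115 -0.072 0 1" --pt "0 0.15 -0.094 0 1" --pt "0 0.18 -0.112 0 1" --pt "0 0.2 -0.125 0 1" --pt "0 0.2 -0.125 0 1"

```text
clock: 18.9
tcp_pos: [0.5058, 0.1547, 0.4521]
orientation: [0.184, 1.556, -0.172]
contact_force: [0.5, -0.2, -3.0]
grip_width: 0.0225
```

Run:
```python
from h import *
o=get_obs(); todo([.4865,.2114,.450],o)
im=grab_frame("wrist")[...,::-1]; cv2.imwrite("pics/w5.png",im); t=grab_frame("top")[...,::-1]; cv2.imwrite("pics/t5.png",t)
u=proj("top",[.488,.211,.085]); print(u,wproj([.488,.211,.085],o)); u=np.int32(u)
cv2.imwrite("pics/w5c.png",np.hstack([cv2.resize(im,(500,375)),cv2.resize(t[u[1]-30:u[1]+30,u[0]-24:u[0]+24],(300,375),interpolation=cv2.INTER_CUBIC)]))
```

```text
t 18.9 tcp [0.5058 0.1547 0.4521] tool d [ 0.0023  0.0509 -0.0316] zdir [ 0.974 -0.225  0.007] xdir [ 0.008  0.007 -1.   ] F [ 0.5 -0.2 -3. ] j [-0.93  0.2   0.61  1.88 -0.13  1.09 -0.5 ] w 0.0225
[216.94349541 203.51279527] (np.float64(226.59608250971638), np.float64(125.71905745490628))
```

View pics/w5c.png

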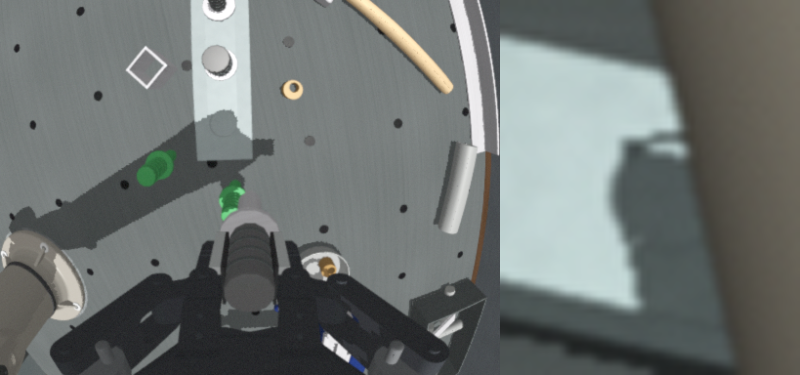

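Run:
```python
from h import *
o=get_obs(); g=cv2.cvtColor(cv2.imread("pics/w5.png"),cv2.COLOR_BGR2GRAY)
c=cv2.resize(g[105:150,205:252],None,fx=8,fy=8,interpolation=cv2.INTER_CUBIC)
c=cv2.normalize(np.clip(cv2.GaussianBlur(c,(0,0),5),95,150),None,0,255,cv2.NORM_MINMAX)
h=cv2.HoughCircles(c,cv2.HOUGH_GRADIENT,1,20,param1=40,param2=12,minRadius=80,maxRadius=130)
v=cv2.cvtColor(c,cv2.COLOR_GRAY2BGR)
if h is not None:
  for x,y,r in h[0][:3]:
    uv=(x/8+205,y/8+105); print(uv,r/8,wonz(uv,.085,o).round(4)); cv2.circle(v,(int(x),int(y)),int(r),(0,0,255),1)
print("px per 31mm",np.hypot(*(np.array(wproj([.4725,.211,.085],o))-wproj([.5035,.211,.085],o))))
cv2.imwrite("pics/h.png",v)
```

```text
(np.float32(228.1875), np.float32(126.1875)) 12.7375 [0.4916 0.2054 0.085 ]
(np.float32(228.3125), np.float32(129.0625)) 12.325 [0.4909 0.2022 0.085 ]
(np.float32(230.4375), np.float32(127.5625)) 12.6 [0.4937 0.2032 0.085 ]
px per 31mm 27.22663526067396
```

View pics/h.png

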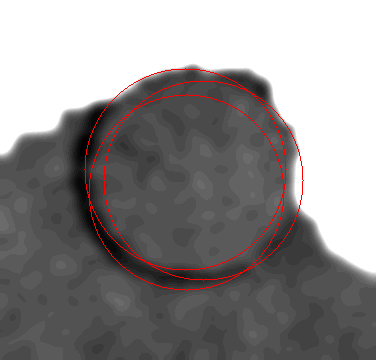

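Run:
```python
from h import *
o=get_obs(); todo([.4877,.2097,.450],o); print(wonz((229,127.5),.085,o))
```

```text
t 19.0 tcp [0.507  0.1506 0.4524] tool d [ 0.0025  0.053  -0.0324] zdir [ 0.973 -0.231  0.008] xdir [ 0.01   0.005 -1.   ] F [ 0.1 -1.2 -2.4] j [-0.93  0.2   0.62  1.88 -0.13  1.09 -0.5 ] w 0.0226
[0.49209616 0.20370908 0.085     ]
```

servo_tool --pt "0 0.02 -0.01 0 1" --pt "0 0.04 -0.022 0 1" --pt "0 0.047 -0.028 0 1" --pt "0 0.049 -0.03 0 1" --pt "0 0.049 -0.03 0 1" --pt "0 0.049 -0.03 0 1"

```text
clock: 19.6
tcp_pos: [0.4896, 0.2037, 0.4526]
orientation: [0.189, 1.554, -0.18]
contact_force: [-0.0, 1.1, -1.8]
grip_width: 0.0225
```

Run:
```python
from h import *
o=get_obs(); todo([.4877,.2097,.275],o)
im=grab_frame("wrist")[...,::-1]; s=grab_frame("scene")[...,::-1]
cv2.imwrite("pics/w6.png",im)
cv2.imwrite("pics/w6c.png",np.hstack([cv2.resize(im[60:260,170:340],(380,447)),cv2.resize(s[150:250,250:350],(400,447))]))
```

```text
t 19.6 tcp [0.4896 0.2037 0.4526] tool d [ 0.1776  0.0042 -0.0047] zdir [ 0.972 -0.233  0.009] xdir [ 0.01   0.004 -1.   ] F [-0.   1.1 -1.8] j [-1.01  0.2   0.58  1.88 -0.13  1.09 -0.61] w 0.0225
```

View pics/w6c.png

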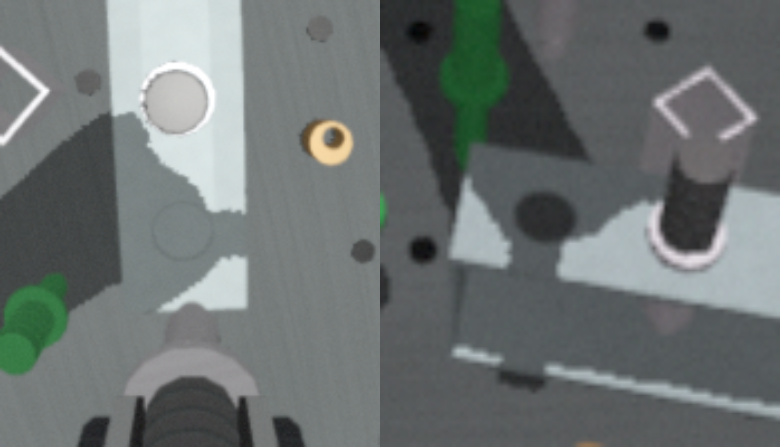

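The empty hole shows at wrist px (251.4,163.4) and scene px (291.2,198.5).

Run:
```python
from h import *
o=get_obs(); print(wonz((251.4,163.4),.085,o).round(4),onz("scene",(291.25,198.5),.085).round(4)); todo([.4877,.2097,.275],o)
b=onz("scene",(293,181),.143); print(b, onz("scene",(329,186),.143),onz("top",(215,198),.143).round(4))
Rt=R.from_rotvec(o["orientation"]).as_matrix(); print("nose",np.array(o["tcp_pos"])+Rt@[.256,-.001,0])
```

```text
[0.4896 0.2102 0.085 ] [0.4928 0.2099 0.085 ]
t 19.7 tcp [0.4895 0.204  0.4526] tool d [ 0.1776  0.0039 -0.0046] zdir [ 0.973 -0.233  0.009] xdir [ 0.01   0.005 -1.   ] F [ 0.   0.4 -1.8] j [-1.01  0.2   0.58  1.88 -0.13  1.09 -0.61] w 0.0224
[0.49495893 0.20818351 0.143     ] [0.50707013 0.2733633  0.143     ] [0.4856 0.2096 0.143 ]
nose [0.49179539 0.2042084  0.19664127]
```

servo_tool --pt "0.01 0.0043 -0.0048 0 1" --pt "0.03 0.0043 -0.0048 0 1" --pt "0.05 0.0043 -0.0048 0 1" --pt "0.07 0.0043 -0.0048 0 1" --pt "0.085 0.0043 -0.0048 0 1" --pt "0.095 0.0043 -0.0048 0 1" --pt "0.1 0.0043 -0.0048 0 1" --pt "0.1 0.0043 -0.0048 0 1"

```text
clock: 20.5
tcp_pos: [0.4867, 0.2098, 0.3521]
orientation: [0.188, 1.554, -0.18]
contact_force: [0.6, 0.5, -1.9]
grip_width: 0.0225
```

Run:
```python
from h import *
todo([.4877,.2097,.275])
```

```text
t 20.5 tcp [0.4867 0.2098 0.3521] tool d [ 0.0771 -0.0003  0.0004] zdir [ 0.973 -0.233  0.008] xdir [ 0.009  0.004 -1.   ] F [ 0.6  0.5 -1.9] j [-0.97  0.33  0.54  1.99 -0.22  0.87 -0.54] w 0.0225
```

servo_tool --pt "0.005 0 0 0 1" --pt "0.01 0 0 0 1" --pt "0.015 0 0 0 1" --pt "0.02 0 0 0 1" --pt "0.025 0 0 0 1" --pt "0.03 0 0 0 1" --pt "0.03 0 0 0 1"

```text
clock: 21.2
tcp_pos: [0.4867, 0.2098, 0.3213]
orientation: [0.187, 1.555, -0.181]
contact_force: [0.7, -0.0, -3.0]
grip_width: 0.0228
```

servo_tool --pt "0.006 0 0 0 1" --pt "0.012 0 0 0 1" --pt "0.018 0 0 0 1" --pt "0.024 0 0 0 1" --pt "0.03 0 0 0 1" --pt "0.036 0 0 0 1" --pt "0.04 0 0 0 1" --pt "0.04 0 0 0 1"

```text
clock: 22.0
tcp_pos: [0.4868, 0.2098, 0.2807]
orientation: [0.187, 1.556, -0.182]
contact_force: [-0.7, -0.5, -1.5]
grip_width: 0.0227
```

servo_tool --pt "0.001 0 0 0 1" --pt "0.002 0 0 0 1" --pt "0.003 0 0 0 1" --pt "0.004 0 0 0 1" --pt "0.004 0 0 0 1"

```text
clock: 22.5
tcp_pos: [0.4868, 0.2098, 0.2766]
orientation: [0.187, 1.556, -0.182]
contact_force: [0.4, 0.3, -2.9]
grip_width: 0.0227
```

Run:
```python
from h import *
todo([.4877,.2097,.275])
```

```text
t 22.5 tcp [0.4868 0.2098 0.2766] tool d [0.0016 0.0001 0.0009] zdir [ 0.973 -0.233  0.006] xdir [ 0.007  0.002 -1.   ] F [ 0.4  0.3 -2.9] j [-0.91  0.44  0.49  2.04 -0.31  0.72 -0.47] w 0.0227
```

Still hanging free. I'll lower the last couple of millimetres until it touches.

servo_tool --pt "0.0005 0 0 0 1" --pt "0.001 0 0 0 1" --pt "0.001 0 0 0 1"

```text
clock: 22.8
tcp_pos: [0.4868, 0.2099, 0.2756]
orientation: [0.187, 1.556, -0.182]
contact_force: [-0.2, 0.2, -3.0]
grip_width: 0.0227
```

servo_tool --pt "0.0005 0 0 0 1" --pt "0.001 0 0 0 1" --pt "0.001 0 0 0 1"

```text
clock: 23.1
tcp_pos: [0.487, 0.2098, 0.2753]
orientation: [0.187, 1.556, -0.181]
contact_force: [-1.5, -0.9, 6.4]
grip_width: 0.0221
```

servo_tool --pt "0.0004 0 0 0 1" --pt "0.0008 0 0 0 1" --pt "0.0008 0 0 0 1"

```text
clock: 23.4
tcp_pos: [0.4871, 0.2098, 0.2752]
orientation: [0.188, 1.557, -0.181]
contact_force: [-3.0, -1.5, 10.1]
grip_width: 0.0223
```

servo_tool --pt "0 0 0 0 0.2" --pt "0 0 0 0 0" --pt "0 0 0 0 -0.5" --pt "0 0 0 0 -1" --pt "0 0 0 0 -1" --pt "0 0 0 0 -1" --pt "0 0 0 0 -1" --pt "0 0 0 0 -1"

```text
clock: 24.2
tcp_pos: [0.4871, 0.2098, 0.2752]
orientation: [0.188, 1.557, -0.181]
contact_force: [0.0, -0.2, 0.8]
grip_width: 0.0853
```

servo_tool --pt "-0.01 0 0 0 -1" --pt "-0.03 0 0 0 -1" --pt "-0.055 0 0 0 -1" --pt "-0.08 0 0 0 -1" --pt "-0.11 0 0 0 -1" --pt "-0.14 0 0 0 -1" --pt "-0.15 0 0 0 -1" --pt "-0.15 0 0 0 -1"

```text
clock: 25.0
tcp_pos: [0.4864, 0.2091, 0.4269]
orientation: [0.19, 1.555, -0.179]
contact_force: [-0.2, -0.6, -0.6]
grip_width: 0.0852
```

Run:
```python
from h import *
o=get_obs(); todo([.4877,.2097,.275],o)
im=grab_frame("wrist")[...,::-1]; s=grab_frame("scene")[...,::-1]
cv2.imwrite("pics/w7c.png",np.hstack([cv2.resize(im[60:260,170:340],(380,447)),cv2.resize(s[150:290,110:400],(420,447))]))
```

```text
t 25.0 tcp [0.4864 0.2091 0.4269] tool d [ 0.1519 -0.0004 -0.    ] zdir [ 0.972 -0.233  0.007] xdir [ 0.009  0.006 -1.   ] F [-0.2 -0.6 -0.6] j [-1.01  0.23  0.58  1.91 -0.15  1.03 -0.61] w 0.0852
```

Run:
```python
from h import *
a=cv2.imread("pics/top0.png").astype(int); o=get_obs()
s0=cv2.imread("pics/scene0.png"); s=grab_frame("scene")[...,::-1]; w=grab_frame("wrist")[...,::-1]
def dark(im):
    g=cv2.cvtColor(np.ascontiguousarray(im),cv2.COLOR_BGR2GRAY); r={}
    for n,(x0,x1,y0,y1) in dict(fit=(282,306,172,204),wide=(316,344,176,209),thin=(353,378,184,214)).items():
        m=(g[y0:y1,x0:x1]<80); ys,xs=np.nonzero(m); r[n]=(xs.mean().round(1)+x0,ys.mean().round(1)+y0,len(xs))
    return r
print(dark(s0)); print(dark(s))
h=cv2.cvtColor(np.ascontiguousarray(s),cv2.COLOR_BGR2HSV); m=cv2.inRange(h,(8,100,60),(25,255,255)); m[:, 180:]=0; m[:,:120]=0
n,l,st,c=cv2.connectedComponentsWithStats(m); print("bush",[(st[i],c[i].round(1)) for i in range(1,n) if st[i,4]>15])
gw=cv2.cvtColor(np.ascontiguousarray(w),cv2.COLOR_BGR2GRAY)
for z in(.091,.143): print(z,wproj([.489,.2105,z],o))
u=np.int32(wproj([.489,.2105,.117],o)); print(gw[u[1]-34:u[1]+34:3,u[0]-28:u[0]+29:3])
```

```text
{'fit': (np.float64(292.4), np.float64(190.1), 183), 'wide': (np.float64(327.3), np.float64(196.7), 223), 'thin': (np.float64(365.6), np.float64(200.5), 156)}
{'fit': (np.float64(291.7), np.float64(183.6), 426), 'wide': (np.float64(327.3), np.float64(196.6), 226), 'thin': (np.float64(365.7), np.float64(200.5), 153)}
bush [(array([144, 253,  16,  17, 197], dtype=int32), array([151.7, 260.9]))]
0.091 (np.float64(256.67817475344145), np.float64(173.63346527340047))
0.143 (np.float64(257.21142323500754), np.float64(188.92026403434627))
[[128 128 127 129 129 127 129 130 127 132 137 222 224 224 225 217 213 213
  215]
 [128 132 129 128 128 130 129 128 129 129 126 145 221 223 223 218 212 212
  211]
 [131 130 130 130 130 128 128 130 130 128 130 127 181 220 222 217 212 212
  212]
 [130 130 130 130 130 128 127 128 128 130 128 125 126 197 143 198 176 212
  212]
 [128 130 131 129 128 127 126 128 141 143 150 139 127 128 128 129 127 173
  204]
 [132 132 131 127 128 128 144 151 156 155 151 152 150 137 129 128 126 128
  130]
 [129 131 131 129 129 146 153 151 148 133 138 151 150 148 139 127 126 128
  
[... 601 characters left out ...]
  80  85  83  81  79  83  83 186 215 214 215
  212]
 [124 125 126 130 128 115  80  82  81  82  81  83  80  80 192 214 214 214
  213]
 [130 127 127 129 128 127  81  83  78  81  81  80  80  88 205 213 212 212
  213]
 [126 126 127 128 130 128 106  82  78  83  78  86  82 172 213 214 212 211
  213]
 [124 126 129 126 130 123 124 112  89  81  81  99 184 213 213 213 212 213
  210]
 [127 127 127 123 128 127 137 210 213 212 212 213 212 213 211 212 214 211
  213]
 [127 127 129 128 134 181 214 214 213 214 213 213 213 214 212 213 211 212
  212]
 [128 127 127 162 186 211 209 210 208 200 202 193 195 194 188 185 178 178
  175]
 [126 125 126 133 128 129 129 128 129 105  91  76  93 102 127 125 124 126
  124]]
```

```bash
python3 -c "
from h import *
print(hand_in())"
```

```text
the job is handed in; nothing more can be done
None
```

The bush is out of the eye and lying in the dish, and the drift is back in its own rack hole. I handed the job in with the gripper open and about 15 cm above the rack, at about 25 s of the 72 s allowed.

- **Drift:** I used the one with the 24 mm handle, at the end of the row nearest the vice. I never went near the green look-alikes.
- **Feeling:** the bore was off-centre towards +x, as seen by the wrist camera. The nose slid in about 12 mm with no noticeable force, then the shoulder met the bush.
- **Pushing:** the highest reading was about 18.5 N upward, roughly 21 N of push with the drift's weight added. Force was read only at the end of each move, so a brief higher peak would not show.
- **Bush:** the force dropped to nothing as it came free. Pictures showed it in the dish afterwards, with the drift through the eye.
- **Return:** the drift touched down at the same height it was picked up from (TCP z 0.275 m).

**Last checks:**
- The bush was still in the dish, and the wide and thin drifts were unmoved to within 0.1 px.
- The handle and collar sit centred within about 2 mm, so the drift looks upright and seated.
- The scene-camera comparison of the returned drift was inconclusive, because the arm's shadow was probably counted as well.
- I had used up the 12 pictures, so the return was checked from pixel values and contact height only.

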